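Wake the dock and switch the monitor over

TASK

Put the laptop's picture on the big monitor: first press the round key on top of the aluminium dock fully down and let it spring back up, then press the middle one of the three square keys on the black switch box fully down and let it come back up too. Press one key at a time and do not press the two outer keys of the switch box.

Things in the scene. Friction and masses are not known exactly. Their poses are not given: they have to be found in the camera images.
- dock_key_top (a point): Top centre of the round black key, 38 mm across, 8 mm proud of the middle of the dock: a flat aluminium box, 90 x 150 x 32 mm high, fixed on the desk left or right (key top 40 mm above desk). Sprung: 6 mm travel straight down, 1.5 N to start, 5 N at the bottom, returns by itself; press at least 4 mm for 0.2 s. The point moves with the key. Site z up, y along the box's long side.
- middle_key_top (a point): Top centre of the middle of three alike square light-grey keys, 30 x 30 mm, in a row at 60 mm centres, 8 mm proud of the switch box: a flat black box, 90 x 200 x 32 mm high, fixed on the desk on the dock's other side (key tops 40 mm above desk). Same spring as the dock's key: 6 mm, 1.5 to 5 N; press at least 4 mm for 0.2 s. The point moves with the key. Site z up, y along the row to the left key.
- left_key_top (a point): Top centre of the switch box's outer key on the left as seen from the robot, same size and spring as the middle key, 60 mm from it. Not to be pressed. Site z up, y along the row to the left key.
- right_key_top (a point): Top centre of the switch box's outer key on the right as seen from the robot, same size and spring as the middle key, 60 mm from it. Not to be pressed. Site z up, y along the row to the left key.
Things that resemble listed ones, but are neither listed nor needed, are in the scene too. There is more than one size of the part that bears dock_key_top; the job needs the smaller.

How it is judged (in metres and radians):
On the way, in this order (a step that is already met when the one before it is completed fails the run):
1. the dock's round key is pressed down (at least 4 mm) while the middle key is up (distance of dock_key_top from where it was at the start of the episode above 0.004 m and distance of middle_key_top from where it was at the start of the episode below 0.0015 m), for 0.1 s.
2. the dock's key is let back up, the middle key still untouched (distance of each of dock_key_top, middle_key_top from where it was at the start of the episode below 0.0015 m), for 0.1 s.
3. the switch box's middle key is pressed down (at least 4 mm) while the dock's key is up (distance of middle_key_top from where it was at the start of the episode above 0.004 m and distance of dock_key_top from where it was at the start of the episode below 0.0015 m), for 0.1 s.
At the end, for the whole second after the job is handed in: All four keys are back up, within 1.5 mm of their rest height, after the dock's key and then the middle key have each been pressed down by at least 4 mm (all of step 2 and distance of each of left_key_top, right_key_top from where it was at the start of the episode below 0.0015 m); the robot touches nothing.
It fails at once if an outer key of the switch box is pressed by more than 3 mm (distance of any of left_key_top, right_key_top from where it was at the start of the episode above 0.003 m).
It fails at once if the dock's key and the middle key are down together (distance of each of dock_key_top, middle_key_top from where it was at the start of the episode above 0.003 m).
It also fails if it takes over 37 s, if anything falls off the work surface, if the arm or the gripper's body presses on something with over 40 N, if the wrist force passes 120 N, or if a joint passes its speed limit or range.

ROBOT

A 6-joint arm with a two-finger parallel gripper is mounted at the origin on the work surface. World frame = base frame: x ahead of the robot, y to its left, z up, the work surface at z = 0. Lengths are in mm, angles in rad, forces in N, time in s.
With the tool pointing down it reaches from about 300 to 775 mm from the base axis. Payload 14.6 kg.
Tool frame: the origin (TCP) lies on the centre line of the jaws, within the pads' length; the fingertips stand 19 mm ahead of it and the grasp point (between the pads) is the TCP (bot.tip_reach is the distance from the TCP to the fingertips, in mm); z points along the fingers, y is the line along which they close (so a half turn about z gives the same grasp; the last joint's range is limited). The gripper opens to 85 mm and grips with 20 to 120 N. Pads are 22 mm wide; open, the fingers measure 114 mm over their backs; the gripper's body (76 mm by 85 mm) begins 54 mm behind the grasp point. The pads swing forward as they close: fully open they stand 13 mm farther back than shut.
Start: joints at [1.173, 0.3, 1.521, -0, 1.321, -0.067], TCP at [178.637, 520.172, 250.281] pointing down, gripper open.
Joint ranges: [-3.03, 3.03], [-0.79, 2.21], [0.23, 2.52], [-1.04, 4.18], [0, 3.07], [-2.55, 2.55]. Speed limits (rad/s): [2.22, 2.22, 2.57, 3.14, 3.14, 3.14].

INTERFACE

Orientations are given as a unit quaternion [w, x, y, z].
In Python, from rig import bot gives the robot as it stands. Calls block until the motion is done:
- bot.move_to(position, orientation): joint-space move of the TCP to a pose.
- bot.servo_line(position, attitude=None, speed=150, until_force=None): straight line of the TCP; attitude=None keeps the orientation; speed is the mean speed in mm/s. With until_force (N) it stops when the force on the tool has changed by that much, and returns True; else False.
- bot.move_joints(angles): joint-space move.
- bot.move_gripper(opening, grip_force=None): finger opening in mm; grip_force is the grip in N (None keeps the last); returns when the fingers have stopped.
- bot.dwell(seconds).
- bot.ik(position, orientation): joint angles nearest the present ones, or None.
- bot.read_state(): the state.
- bot.read_camera(name): name is "scene" or "side" or "wrist"; returns a dict with "image" (400x640x3 uint8, blue, green, red), "depth" (400x640 float32, mm along the optical axis (not along the pixel's ray), 0 where there is no reading), "fovy" (degrees; the focal length in pixels is half the picture's height over the tangent of half this angle, whatever the lens; pixels are square), "cx", "cy" (the principal point, pixels), "eye" and "attitude" of the camera in the world; the wrist camera has in their place "mount" (4x4, takes a point from camera to tool coordinates, whose origin is the TCP and whose axes are the flange's). Camera axes: x right, y down, z forward; pixel columns grow to the right and rows downward; lengths in mm; the calibration is good to about 2 mm. A picture is of the moment at which its call begins: read the wrist's pose just before it.
A pose or a line that the arm cannot do raises bot.MotionError and nothing moves.
- bot.finish_job(): hands the job in; it is judged then, once.
The state is a dict: "clock": time; "joint_positions": joint angles; "qvel": joint speeds; "effort": joint torques, N m; "ee_pos": TCP position; "tool_rot": TCP orientation; "ft_force": force on the tool from outside, world axes, zero at the start; "moment": the same for the moment, N m; "grip_width": finger opening in mm; "grip_force": force on a finger pad.
Only numpy, scipy, OpenCV 4.12 (cv2) and the standard library are available. Lean on these libraries where they do the work, as an engineer would, in place of code of your own. Each camera call takes 0.05 s, during which the arm holds its last target. There are 200 camera calls.

## Working session

There is one attempt and no reset: what is moved stays moved. The work goes in short steps, each a Python script; the robot and the scene stay as the last script left them, time stands still between calls to the robot, and variables do not carry over. Pictures are saved under pics/ and viewed, at most 10 in all, crops included, and the job is handed in when it is done.

```bash
mkdir -p pics
python3 - <<'E'
from rig import bot
import cv2,numpy as np,pickle
d={}
for n in("scene","side","wrist"):
    s=bot.read_state(); c=bot.read_camera(n); c["state"]=s; d[n]=c
    cv2.imwrite(f"pics/{n}0.png",c["image"])
    print(n,{k:np.round(v,3).tolist() for k,v in c.items() if k not in("image","depth","state")},(c["depth"]>0).mean())
pickle.dump(d,open("c0.pkl","wb")); print(s["clock"],s["tool_rot"])
E
```

```text
scene {'fovy': 51.757, 'cx': 310.158, 'cy': 196.552, 'eye': [1411.825, 93.098, 824.249], 'attitude': [-0.309, 0.644, 0.627, -0.311]} 0.993859375
side {'fovy': 49.31, 'cx': 318.789, 'cy': 202.349, 'eye': [312.888, -674.402, 1005.205], 'attitude': [-0.337, 0.938, -0.074, 0.025]} 0.9958984375
wrist {'fovy': 70.171, 'cx': 318.059, 'cy': 196.546, 'mount': [[0.0, -0.954, -0.301, 75.967], [1.0, 0.0, -0.0, -0.303], [0.0, -0.301, 0.954, -123.023], [0.0, 0.0, 0.0, 1.0]]} 0.99595703125
0.1 [-1.18306091e-04  1.64637702e-01  9.86353964e-01 -5.19501370e-04]
```

View pics/scene0.png

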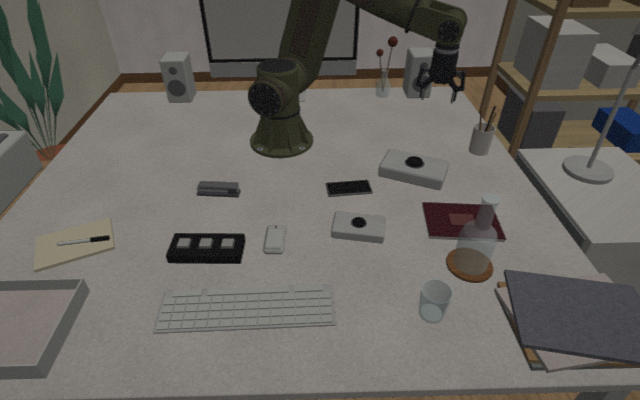

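View pics/side0.png

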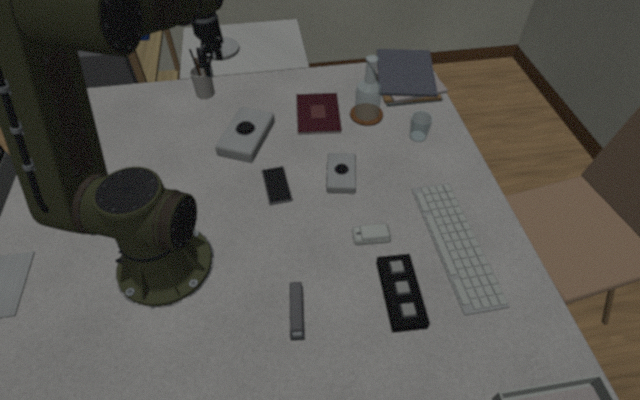

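The scene view shows the smaller dock's key at about (358,222), the larger look-alike dock at (414,165), and the switch box keys at (183/206/228,243). In the side view they are at (341,169) for the small dock and (397,267), (403,288), (408,310) for the switch box.

```bash
cat > h.py <<'E'
import numpy as np,cv2
from scipy.spatial.transform import Rotation as R
def q(a): return R.from_quat([a[1],a[2],a[3],a[0]])
def pose(c):
    if "eye" in c: return q(c["attitude"]).as_matrix(),np.array(c["eye"])
    T=q(c["state"]["tool_rot"]).as_matrix(); M=np.array(c["mount"])
    return T@M[:3,:3], T@M[:3,3]+np.array(c["state"]["ee_pos"])
def rays(c,uv):
    uv=np.atleast_2d(uv).astype(float); f=200/np.tan(np.radians(c["fovy"])/2)
    A,e=pose(c)
    d=np.c_[(uv[:,0]-c["cx"])/f,(uv[:,1]-c["cy"])/f,np.ones(len(uv))]
    return e,d@A.T
def plane(c,uv,z):
    e,d=rays(c,uv); return e+d*((z-e[2])/d[:,2])[:,None]
def depthpt(c,uv):
    e,d=rays(c,uv); k=np.round(np.atleast_2d(uv)).astype(int)
    return e+d*c["depth"][k[:,1],k[:,0]][:,None]
def blob(c,seed,dark,r=20):
    """centroid of the Otsu blob nearest the seed in a small window"""
    x,y=seed; g=cv2.cvtColor(c["image"],cv2.COLOR_BGR2GRAY)[y-r:y+r+1,x-r:x+r+1]
    _,m=cv2.threshold(g,0,255,(cv2.THRESH_BINARY_INV if dark else cv2.THRESH_BINARY)+cv2.THRESH_OTSU)
    n,l,st,ce=cv2.connectedComponentsWithStats(m)
    i=1+np.argmin(np.hypot(*(ce[1:]-r).T)); return ce[i]+[x-r,y-r],st[i]
E
python3 - <<'E'
import pickle; from h import *
d=pickle.load(open("c0.pkl","rb")); np.set_printoptions(precision=1,suppress=True)
S={"scene":{"dock":(358,222),"R":(183,243),"M":(206,243),"L":(228,243),"big":(414,161)},
   "side":{"dock":(341,169),"L":(397,267),"M":(403,288),"R":(408,310),"big":(245,128)}}
ray={}
for v in S:
  for k,s in S[v].items():
    uv,st=blob(d[v],s,k in("dock","big"),11 if k not in("dock","big") else 10)
    ray[v,k]=rays(d[v],uv)
    print(v,k,uv,st[2:],"plane40",plane(d[v],uv,40)[0],"depth",depthpt(d[v],uv)[0])
for k in S["side"]:
  (a,u),(b,w)=ray["scene",k],ray["side",k]; u=u[0];w=w[0]
  t=np.linalg.lstsq(np.c_[u,-w],b-a,rcond=None)[0]; print(k,"two-view",(a+t[0]*u+b+t[1]*w)/2,"gap",np.linalg.norm(a+t[0]*u-b-t[1]*w))
# extents of small/big dock tops in side view (corners by eye)
E
```

```text
scene dock [358.3 222.1] [ 15  11 131] plane40 [531.9 239.1  40. ] depth [528.6 239.6  37.1]
scene R [183.5 242.1] [ 14   9 108] plane40 [ 597.8 -244.6   40. ] depth [ 599.  -244.1   41.1]
scene M [205.3 242.5] [ 14  10 119] plane40 [ 601.2 -184.6   40. ] depth [ 602.1 -184.3   40.9]
scene L [227.1 242.6] [ 13  10 115] plane40 [ 603.4 -125.2   40. ] depth [ 602.6 -125.4   39.2]
scene big [414.1 161.9] [ 19  12 174] plane40 [227.3 465.4  40. ] depth [253.1 457.3  57.1]
side dock [341.2 168.6] [ 14  10 109] plane40 [522.  233.5  40. ] depth [521.9 232.9  40.7]
side L [396.6 266. ] [ 14  13 148] plane40 [ 597.4 -128.2   40. ] depth [ 596.9 -129.    41.4]
side M [402.1 286.8] [ 15  13 156] plane40 [ 594.9 -188.1   40. ] depth [ 594.4 -188.9   41.6]
side R [408. 309.] [ 15  14 172] plane40 [ 592.4 -247.8   40. ] depth [ 592.8 -247.3   38.9]
side big [244.9 127.9] [ 19  13 189] plane40 [239.6 469.5  40. ] depth [240.8 449.5  56.9]
dock two-view [523.6 240.4  32.7] gap 0.014162072622791186
L two-view [ 598.8 -126.1   35.8] gap 0.6597833494724866
M two-view [ 596.3 -186.1   35.5] gap 0.4700093401450962
R two-view [ 593.6 -246.2   36.1] gap 0.22784466010116797
big two-view [239.9 461.1  47.8] gap 1.1878667057761056
```

Spacing (60 mm) and height (about 40 mm) fit, and the look-alike is taller at 57 mm. The two views differ by up to 10 mm, so I'll refine with the wrist camera above each key.

Run:
```python
from rig import bot
from h import *
import pickle
np.set_printoptions(precision=1,suppress=True)
Q=[0,0,1,0]
bot.move_gripper(0)
out={}
for n,p in(("dock",(525,237,200)),("M",(597,-186,200))):
    bot.move_to(list(p),Q); bot.dwell(.2)
    s=bot.read_state(); c=bot.read_camera("wrist"); c["state"]=s; out[n]=c
    cv2.imwrite(f"pics/w_{n}.png",c["image"]); print(n,s["clock"],s["ee_pos"],s["tool_rot"],bot.tip_reach)
    A,e=pose(c); f=200/np.tan(np.radians(c["fovy"])/2); v=A.T@(np.array([p[0],p[1],40])-e)
    print("predicted px",v[:2]/v[2]*f+[c["cx"],c["cy"]])
pickle.dump(out,open("c1.pkl","wb"))
cv2.imwrite("pics/w1.png",cv2.resize(np.vstack([out["dock"]["image"],out["M"]["image"]]),(480,600)))
```

```text
dock 2.7667 [524.7 237.6 200.1] [ 0. -0.  1.  0.] 19.0
predicted px [318.2 184.5]
M 4.6 [ 597.2 -185.2  200.1] [ 0. -0.  1.  0.] 19.0
predicted px [318. 184.]
```

View pics/w1.png

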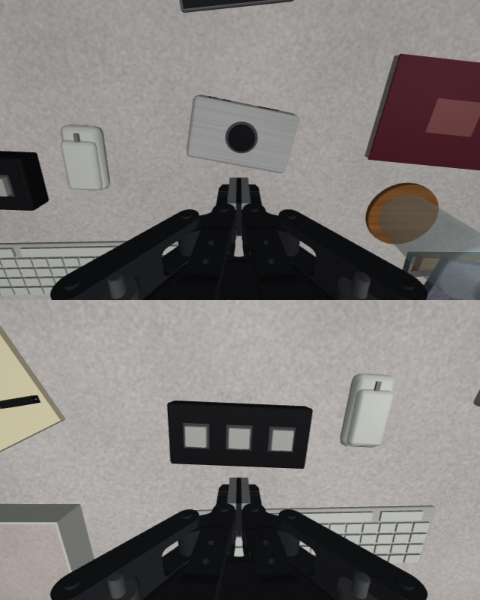

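Both keys sit unobstructed where predicted: the dock key at about (321,183) and the middle key at about (319,184), both full-resolution pixels. Next I refine these positions, check them and press.

```bash
cat > press.py <<'E'
from rig import bot
from h import *
Q=[0,0,1,0]
def press(x,y):
    bot.move_to([x,y,110],Q)
    bot.servo_line([x,y,66],speed=80); bot.dwell(.2)
    hit=bot.servo_line([x,y,49],speed=15,until_force=8)
    bot.dwell(.4); s=bot.read_state(); print("hit",hit,"z",s["ee_pos"],"F",s["ft_force"],s["clock"])
    bot.servo_line([x,y,110],speed=80)
E
python3 - <<'E'
import pickle; from press import *
np.set_printoptions(precision=1,suppress=True)
d=pickle.load(open("c1.pkl","rb")); P={}
for n,seed,dark,r in(("dock",(321,183),1,24),("M",(319,184),0,22),("M",(262,182),0,22),("M",(376,186),0,22)):
    uv,st=blob(d[n],seed,dark,r); p=plane(d[n],uv,40)[0]; e,_=rays(d[n],uv)
    print(n,uv,st[2:],p,"depth z",depthpt(d[n],uv)[0]); P.setdefault(n,p)
assert np.hypot(*(P["dock"]-[525,237,40])[:2])<10 and np.hypot(*(P["M"]-[597,-186,40])[:2])<10
press(*P["dock"][:2]); bot.dwell(.3)
np.save("M.npy",P["M"])
E
```

```text
dock [321.6 182.8] [  42   42 1407] [523.2 240.5  40. ] depth z [523.7 240.5  38.3]
M [318.5 184.4] [ 30  28 792] [ 597.5 -185.4   40. ] depth z [ 597.7 -185.4   39.1]
M [260.6 182. ] [ 30  29 821] [ 595.  -244.9   40. ] depth z [ 594.9 -244.9   40.2]
M [376.1 186.8] [ 31  29 782] [ 599.9 -126.    40. ] depth z [ 599.7 -126.1   40.5]
hit True z [523.3 240.5  53. ] F [-3.  -1.7  7.5] 8.4167
```

The dock key bottomed at TCP z = 53, a full 6 mm of travel. The middle key is next.

Run:
```python
from press import *
m=np.load("M.npy"); press(*m[:2]); bot.servo_line([m[0],m[1],200]); bot.dwell(.3)
s=bot.read_state(); c=bot.read_camera("wrist"); c["state"]=s
for seed in((319,184),(262,182),(376,186)):
    uv,st=blob(c,seed,0,22); print(uv,st[2:],depthpt(c,uv)[0])
print(s["clock"],s["ft_force"])
```

```text
hit True z [ 597.48880342 -185.43616306   53.07917023] F [-2.17020777  0.8188466   6.10258152] 13.3167
[318.66370558 184.76395939] [ 30  29 788] [ 597.48591382 -185.43575814   39.83376249]
[260.58830694 182.43239951] [ 30  28 821] [ 595.20385968 -245.08413962   39.17305196]
[376.52040816 187.10204082] [ 31  29 784] [ 599.99625436 -125.81462417   39.70228391]
15.2333 [0.95705373 0.65135019 1.14919517]
```

Full travel again, and all three switch box keys are back up.

```bash
python3 -c "
from rig import bot
print(bot.finish_job())"
```

```text
the job is handed in; nothing more can be done
None
```

I pressed the dock's round key and then the switch box's middle key, each to the bottom of its 6 mm travel. The three switch box keys then measured back up at about 40 mm. I did not re-measure the dock key after release. The job was handed in at about 15 s on the robot clock, and no verdict was returned.

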